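Unhook the round-window template and rack it

TASK

Two metal drilling templates hang by keyhole slots on the studs of two small hangers. Take the one with the round window off: raise it until the stud heads stand in the wide lower ends of its slots, then draw it forward off the studs. Stand it upright, same way up, fully home and about midway along the empty slot of the sheet-metal rack on the right and let go; leave the other template hanging and do not disturb the padlock and the tape roll.

Things in the scene. Friction and masses are not known exactly. Their poses are not given: they have to be found in the camera images.
- round_template_mid (a point): centre of the template to move: upright bare steel-grey metal plate with a round window 34 mm across. 110 mm wide (y), 125 mm tall (z up), 8 mm thick (x), 0.17 to 0.34 kg; the point is 62.5 mm from its upper and lower edges. -x is its front: it comes off that way. On its studs it has 2 mm of play along x and 1.5 mm along y, either way.
- round_template_top (a point): middle of the upper edge of that template (axes the same). The upper 51 mm are plain and solid, and nothing stands before or behind the upper 42 mm, so it can be gripped there from above across its 8 mm thickness.
- round_template_wide (a point): point of that template midway between the centres of the round wide ends (26 mm across) of its two keyhole slots, which lie 36 mm to either side along y. From each a narrow slot (11 mm wide) goes up to 30 mm above this height; its top end hangs on a stud.
- round_hanger_studs (a point): midway between the two studs that the round-window template hangs on, at the height of their axes; hanger axes, -x is its front. Studs 36 mm to either side along y; shanks 8 mm across, heads 18 mm across reach 11 mm to the front of this point. At the start it is 26 mm above the wide-end point; with both level (3 mm either way) the plate can be drawn along -x; clear after 25 mm.
- round_hanger: grey steel hanger of the round-window template, fixed to the bench; the two hangers may have changed places. Origin: centre of its underside, z up, -x its front. Base 90 x 110 x 10 mm; upright board 104 mm wide, 12 mm thick, front face at x = -6 mm, top at z = 98 mm. The hung template's centre is at about (-12, 0, 77.5) mm, axes parallel.
- square_template_mid (a point): centre of the template that stays: same size, slots and hanging, but with a square window of 34 mm; it hangs on a second hanger of the same kind.
- rack_slot (a point): floor centre of the rack's empty slot, 8 mm above the bench; y along the slot, x across (-x roughly toward the robot). Grey sheet-metal rack, 90 x 130 mm, fixed. Slot 12 mm wide, 130 mm long, ends open; walls rise 40 mm above its floor, then lips widen the mouth to about 22 mm at 51 mm up. In the other slot, 50 mm behind (+x), a plate stands 80 mm above this floor.
- block_padlock: bystander: grey block padlock lying on the bench, 41 x 53 x 24 mm, origin at the centre of its underside.
- tape_roll: bystander: roll of black tape lying flat, 62 mm across, 19 mm high, origin at the centre of its underside.
- key_duplicator: obstacle: dark key-copying machine, fixed between hangers and rack. Origin under its middle. It fills x -144 to 150, y -206 to 179 mm about that; front 60 mm up to 150 mm high, thin post at its left end 250, lamp behind 350: pass in front or high over. A taller key mill (453 mm) stands at the left, filling x -95 to 243, y 536 to 829 mm about the same origin (robot axes).
Not all that is in view belongs to the job. What is shaped like the part that bears round_template_mid but blue is not meant.

How it is judged (in metres and radians):
On the way, in this order (a step that is already met when the one before it is completed fails the run):
1. the round-window template is raised along its slots, still on the studs, so that the heads stand at the wide ends (z of round_template_mid in the frame of round_hanger between 0.0965 and 0.1105 m and x of round_template_mid in the frame of round_hanger above -0.022 m).
2. it is drawn off, upright and clear of the studs (horizontal distance between round_template_mid and round_hanger above 0.036 m and angle between round_template_mid's own z axis and vertical below 0.7 rad), for 0.1 s.
At the end, for the whole second after the job is handed in: Round-window template stands released in the rack's empty slot, right way up, within 0.15 rad of upright, lower edge within 4 mm of the slot floor, middle within 9 mm across and 20 mm along the slot. Square one still hangs (within 10 mm); padlock and tape roll within 20 mm of their start (x of round_template_mid in the frame of rack_slot between -0.009 and 0.009 m and y of round_template_mid in the frame of rack_slot between -0.02 and 0.02 m and z of round_template_mid in the frame of rack_slot between 0.0585 and 0.0665 m and angle between round_template_mid's own z axis and vertical below 0.15 rad and angle between the x axis of round_template_mid and the x axis of rack_slot, either way round below 0.2 rad and distance of round_template_mid from where it was at the start of the episode above 0.2 m and distance of square_template_mid from where it was at the start of the episode below 0.01 m and distance of each of block_padlock, tape_roll from where it was at the start of the episode below 0.02 m); the robot touches nothing.
It fails at once if the square-window template is knocked or moved (over 20 mm) (distance of square_template_mid from where it was at the start of the episode above 0.02 m).
It fails at once if the padlock or the tape roll is pushed away (over 30 mm) (distance of any of block_padlock, tape_roll from where it was at the start of the episode above 0.03 m).
It also fails if it takes over 51 s, if anything falls off the work surface, if the arm or the gripper's body presses on something with over 40 N, if the wrist force passes 120 N, or if a joint passes its speed limit or range.

ROBOT

A 7-joint arm with a two-finger parallel gripper is mounted at the origin on a cart in front of the work surface, level with it; the furniture and walls round the work are solid. World frame = base frame: x ahead of the robot, y to its left, z up, the work surface at z = 0. Lengths are in mm, angles in rad, forces in N, time in s.
With the tool pointing down it reaches from about 350 to 900 mm from the base axis. Payload 7.2 kg.
Tool frame: the origin (TCP) lies midway between the tips of the shut fingers; the grasp point (between the pads) lies 19 mm behind it; z points along the fingers, y is the line along which they close (so a half turn about z gives the same grasp; the last joint's range is limited). The gripper opens to 85 mm and grips with 20 to 120 N. Pads are 22 mm wide; open, the fingers measure 114 mm over their backs; the gripper's body (76 mm by 85 mm) begins 54 mm behind the grasp point. The pads swing forward as they close: fully open they stand 13 mm farther back than shut.
Start: joints at [1.062, 0.411, -0.013, 1.596, 0.006, 1.134, -0.082], TCP at [266.654, -565.266, 191.597] pointing down, gripper open.
Joint ranges: [-2.95, 2.95], [-0.29, 1.99], [-1.47, 1.44], [0.14, 2.54], [-1.03, 4.17], [0.13, 1.85], [-2.86, 2.86]. Speed limits (rad/s): [2.39, 2.39, 3.01, 3.01, 3.14, 3.14, 3.14].

INTERFACE

Orientations are given as a 3x3 rotation matrix whose columns are the frame's x, y, z axes.
In Python, from workcell import * gives the robot as it stands.
- The arm moves only by the tool play_rows, never from a script. Its argument "increments" is one flat list of numbers, 4 for each row, row after row: the shift along the world's x, y, z in cm, then the turn about the world's z in rad. A call has 1 to 12 rows; each row is the pose to reach, as a shift and turn from the pose commanded when the call began; what a row does not reach only later rows make up. A row lasts 1/8 s, in which the tool goes at most 62.5 mm and 10.7 degrees, less where a joint would pass 70% of its speed; a pose out of reach is approached as far as the arm can. A call with a gripper value outside its range is refused whole. "gripper" is the closure, from -1 (fully open) to 1 (shut), set as the call begins (left out, the last holds). The fingers move at their own pace and stop on an object; "grip_force" is the grip in N (left out, the last holds). Time passes only in rows, so rows that repeat a pose let the fingers close. It gives the time, the measured TCP pose, the force, the opening and the grip force at its end, in the units of the state.
- state(): the state, without advancing time (a new reading comes with each control period).
- get_image(name): name is "side" or "top"; returns a dict with "color" (420x560x3 uint8, red, green, blue), "vertical_fov" (degrees; the focal length in pixels is half the picture's height over the tangent of half this angle, whatever the lens; pixels are square), "cx", "cy" (the principal point, pixels), "R" (3x3) and "t" (3): a world point X has camera coordinates R X + t. Camera axes: x right, y down, z forward; pixel columns grow to the right and rows downward; lengths in mm; the calibration is good to about 2 mm. A picture is of the moment at which its call begins. There is no depth.
- sign_off(): hands the job in; it is judged then, once.
The state is a dict: "time_s": time; "joints": joint angles; "joint_vel": joint speeds; "joint_torque": joint torques, N m; "ee_pos": TCP position; "orientation": TCP orientation; "force": force on the tool from outside, world axes, zero at the start; "moment": the same for the moment, N m; "gripper_width": finger opening in mm; "grip_force": force on a finger pad.
Only numpy, scipy, OpenCV 4.12 (cv2) and the standard library are available. Lean on these libraries where they do the work, as an engineer would, in place of code of your own. Each camera call takes 0.05 s, during which the arm holds its last target. There are 200 camera calls.

## Working session

There is one attempt and no reset: what is moved stays moved. The work goes in short steps, Python scripts to look and compute and a tool call to move; the robot and the scene stay as the last step left them, time stands still between calls to the robot, and variables do not carry over. Pictures are saved under pics/ and viewed, at most 10 in all, crops included, and the job is handed in when it is done.

Besides the shell and the picture viewer there is one more tool, called after "Emit:" as name(argument=value, ...) on one line, values as JSON. play_rows: Moves the arm, as the interface text tells. Its arguments: {"type":"object","properties":{"increments":{"type":"array","items":{"type":"number"}},"gripper":{"type":"number"},"grip_force":{"type":"number"}},"required":["increments"]}

```bash
mkdir -p pics; cat > h.py <<'E'
from workcell import *
import numpy as np, cv2
def cam(n):
    i=get_image(n); i['f']=i['color'].shape[0]/2/np.tan(np.radians(i['vertical_fov'])/2); return i
def ray(i,u,v):
    R=np.array(i['R']);t=np.array(i['t'])
    d=R.T@np.array([(u-i['cx'])/i['f'],(v-i['cy'])/i['f'],1]); return -R.T@t,d
def onz(i,u,v,z):
    c,d=ray(i,u,v); return c+d*(z-c[2])/d[2]
def onx(i,u,v,x):
    c,d=ray(i,u,v); return c+d*(x-c[0])/d[0]
def proj(i,X):
    p=np.array(i['R'])@np.array(X)+np.array(i['t']); return p[:2]/p[2]*i['f']+[i['cx'],i['cy']]
def tri(i,p,j,q):
    c,d=ray(i,*p);e,g=ray(j,*q);A=np.stack([d,-g],1);s=np.linalg.lstsq(A,e-c,rcond=None)[0]
    a=c+d*s[0];b=e+g*s[1];return (a+b)/2,np.linalg.norm(a-b)
def save(i,n): cv2.imwrite('pics/'+n,i['color'][:,:,::-1])
E
python3 - <<'E'
from h import *
import pickle
D={}
for n in('side','top'):
    i=cam(n);D[n]=i;save(i,n+'0.png');print(n,i['vertical_fov'],i['cx'],i['cy'],np.round(i['R'],3).tolist(),-np.array(i['R']).T@i['t'])
pickle.dump(D,open('d0.pkl','wb'))
s=state();print(s['ee_pos'],s['orientation'],s['time_s'],s['gripper_width'])
E
```

```text
side 52.44616077949764 275.24755471555795 211.27905797897247 [[-0.939, -0.344, -0.018], [-0.177, 0.526, -0.832], [0.296, -0.778, -0.555]] [322.62364289 764.95054955 707.37352241]
top 57.45713219780467 281.4006079281676 209.1113100557295 [[0.02, -1.0, 0.003], [-0.993, -0.02, -0.117], [0.117, -0.001, -0.993]] [ 518.54937088  -58.91049178 1308.97480581]
[ 266.37169921 -564.82816272  190.8114678 ] [[ 9.04415950e-01  4.26651153e-01 -7.63272012e-04]
 [ 4.26651814e-01 -9.04415026e-01  1.29993236e-03]
 [-1.35697036e-04 -1.50133095e-03 -9.99998864e-01]] 0.1 85.43663814337128
```

View pics/side0.png

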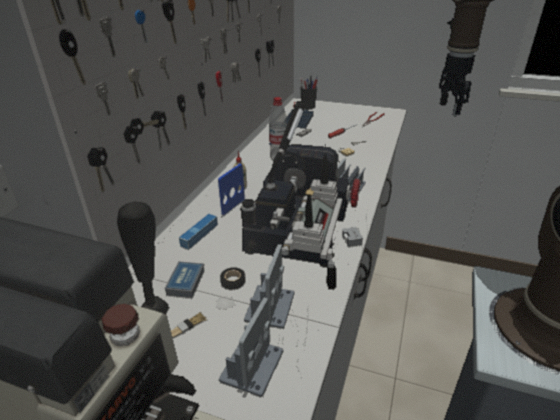

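View pics/top0.png

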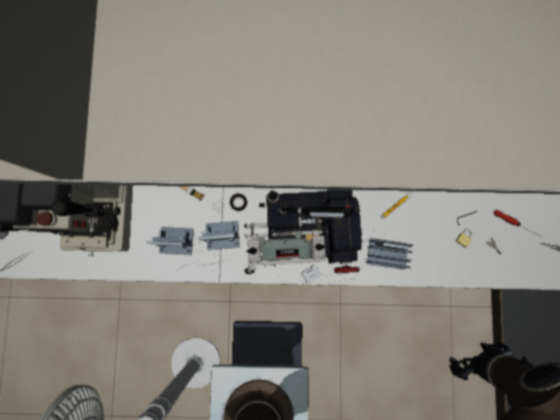

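```bash
python3 - <<'E'
from h import *
import pickle
D=pickle.load(open('d0.pkl','rb'))
a=cv2.resize(D['side']['color'][230:400,200:320,::-1],None,fx=3.5,fy=3.5,interpolation=cv2.INTER_CUBIC)
b=cv2.resize(D['top']['color'][205:275,135:255,::-1],None,fx=3,fy=3,interpolation=cv2.INTER_CUBIC)
c=cv2.resize(D['top']['color'][225:280,350:430,::-1],None,fx=3,fy=3,interpolation=cv2.INTER_CUBIC)
o=np.zeros((600,800,3),np.uint8);o[:595,:420]=a;o[:210,430:790]=b;o[220:385,430:670]=c
o=np.clip(o.astype(float)*1.3,0,255).astype(np.uint8)
cv2.imwrite('pics/c1.png',o)
E
```

```text
(no output)
```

View pics/c1.png

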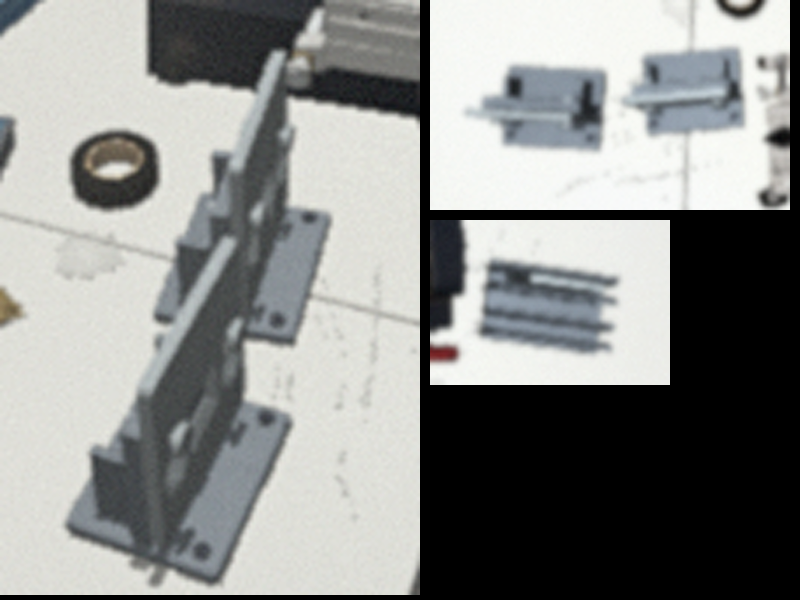

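```bash
python3 - <<'E'
from h import *
import pickle
D=pickle.load(open('d0.pkl','rb'));S,T=D['side'],D['top']
tp=lambda x,y:(135+(x-430+.5)/3-.5,205+(y+.5)/3-.5)
sp=lambda x,y:(200+x/3.5-.3,230+y/3.5-.3)
P={'near':[((465,112),(145,388)),((577,118),(234,240))],'far':[((623,100),(235,162)),((731,95),(282,53))]}
out=[]
for k,v in P.items():
    pts=[]
    for a,b in v:
        X,e=tri(T,tp(*a),S,sp(*b));Z=onz(T,*tp(*a),140);pts.append(onz(S,*sp(*b),140));print(k,X.round(1),e.round(1),Z.round(1),pts[-1].round(1))
    A,B=pts; yd=(A-B)/np.linalg.norm(A-B); A=A; 
    mid=(A+B)/2; q=[mid+yd*55*s-np.array([0,0,z]) for s,z in((1,0),(-1,0),(-1,125),(1,125))]
    xd=np.cross(yd,[0,0,1]); 
    if 1: q=[c-xd*4 for c in q]
    src=np.float32([proj(S,c) for c in q]);dst=np.float32([[0,0],[330,0],[330,375],[0,375]])
    out.append(cv2.warpPerspective(S['color'],cv2.getPerspectiveTransform(src,dst),(330,375),flags=cv2.INTER_CUBIC)[:,:,::-1])
# rack crop in top & side
r=cv2.resize(S['color'][165:205,340:375,::-1],None,fx=3,fy=3)
cv2.imwrite('pics/rect.png',np.clip(np.hstack(out)*1.5,0,255).astype(np.uint8))
for k in ((487,262),(618,282),(482,332),(610,348)): # rack corners
    print(onz(T,350+(k[0]-430)/3,225+(k[1]-220)/3,50).round(1))
E
```

```text
near [547.3 348.4 139.1] 1.4 [548.  348.4 140. ] [546.3 348.9 140. ]
near [544.5 237.  131.2] 0.3 [544.1 234.7 140. ] [541.3 245.1 140. ]
far [562.8 188.9 140. ] 0.8 [563.2 189.  140. ] [562.4 188.8 140. ]
far [571.8  80.7 134.2] 2.3 [570.4  79.7 140. ] [570.4  87.9 140. ]
[ 574.4 -349.3   50. ]
[ 555.4 -492.3   50. ]
[ 498.4 -343.4   50. ]
[ 483.9 -482.1   50. ]
```

View pics/rect.png

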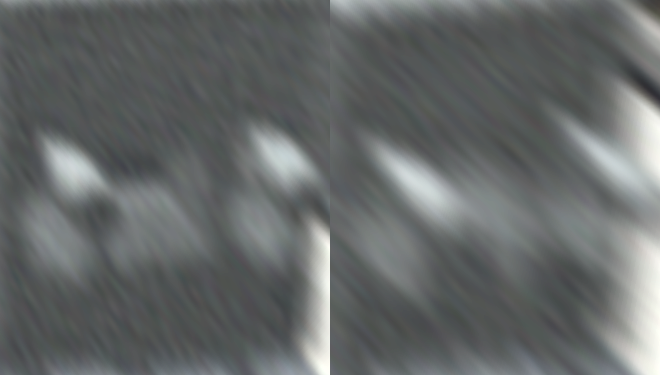

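```bash
python3 - <<'E'
from h import *
import pickle
fr=[cam('side') for _ in range(20)];S=fr[0];S['color']=None
D=pickle.load(open('d0.pkl','rb'))
frt=[cam('top') for _ in range(10)]
import numpy as np
E
python3 - <<'E'
from h import *
import pickle
D={}
for n,k in(('side',14),('top',8)):
    fr=[cam(n) for _ in range(k)];D[n]=fr[0];D[n]['color']=np.mean([f['color'].astype(np.float32) for f in fr],0)
pickle.dump(D,open('d1.pkl','wb'));S,T=D['side'],D['top']
out=[]
for A,B in(((547,349,140),(543,239,140)),((563,189,140),(570.5,79.5,140))):
    A,B=map(np.array,(A,B));yd=(A-B)/np.linalg.norm(A-B);xd=np.cross(yd,[0,0,1]);mid=(A+B)/2
    q=[mid+yd*55*s-np.array([0,0,z])-xd*4 for s,z in((1,20),(-1,20),(-1,110),(1,110))]
    src=np.float32([proj(S,c) for c in q]);dst=np.float32([[0,0],[390,0],[390,320],[0,320]])
    out.append(cv2.warpPerspective(S['color'],cv2.getPerspectiveTransform(src,dst),(390,320),flags=cv2.INTER_CUBIC)[:,:,::-1])
R=np.hstack(out);R=np.clip((R-40)*2.2,0,255)
a=cv2.resize(S['color'][235:315,258:298,::-1],None,fx=3.4,fy=3.4,interpolation=cv2.INTER_CUBIC)
b=cv2.resize(S['color'][295:385,235:280,::-1],None,fx=3.1,fy=3.1,interpolation=cv2.INTER_CUBIC)
t=cv2.resize(T['color'][205:275,135:255,::-1],None,fx=3.9,fy=3.9,interpolation=cv2.INTER_CUBIC)
o=np.zeros((600,780,3));o[:320]=R;o[322:322+a.shape[0],:a.shape[1]]=np.clip(a*1.5,0,255);o[320:320+b.shape[0],140:140+b.shape[1]]=np.clip(b*1.5,0,255)
o[322:322+t.shape[0],300:300+t.shape[1]]=t
cv2.imwrite('pics/rect2.png',o.astype(np.uint8))
E
```

```text
(no output)
```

View pics/rect2.png

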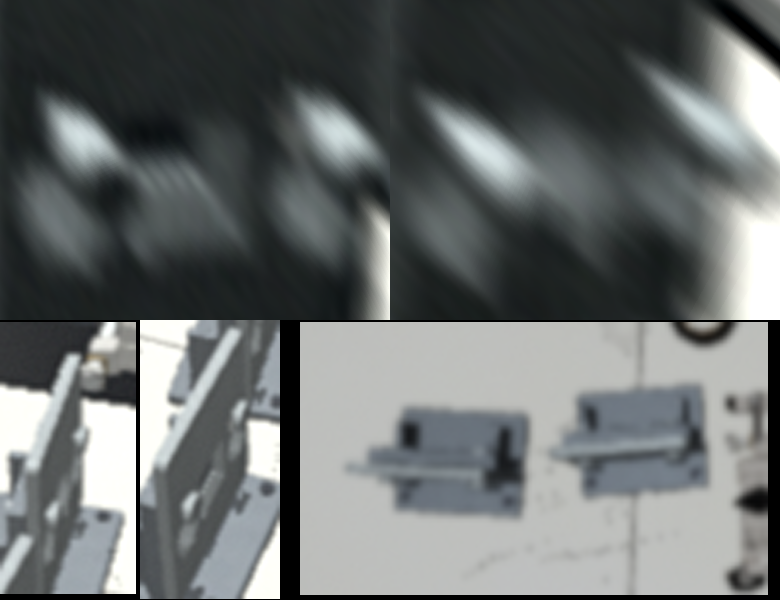

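```bash
python3 - <<'E'
from h import *
import pickle
D=pickle.load(open('d1.pkl','rb'));S,T=D['side'],D['top']
X=lambda u,v,z:onz(T,u,v,z).round(1)
for u,v in((577,395),(702,385),(708,488),(586,497)): print('base',X(300*0+135+(u-300+.5)/3.9-.5,205+(v-322+.5)/3.9-.5,10))
print('dup',X(245,270,60),X(362,262,60),X(245,187,100),'fan',X(195,362,-800), 'tape',X(238,202,19))
g=cv2.cvtColor(T['color'].astype(np.uint8),cv2.COLOR_RGB2GRAY).astype(float)
# plate ridge
pts=[]
for c in range(205,234):
    col=g[230:246,c]; k=int(np.argmax(col)); 
    w=np.clip(col[max(0,k-2):k+3]-col[max(0,k-2):k+3].min(),0,None); pts.append((c,230+max(0,k-2)+(w*np.arange(len(w))).sum()/w.sum()))
W=np.array([onz(T,*p,140) for p in pts]);
p=np.polyfit(W[:,1],W[:,0],1);r=W[:,0]-np.polyval(p,W[:,1]);m=abs(r)<3;p=np.polyfit(W[m,1],W[m,0],1);print('plate slope',p,'x at 134.5',np.polyval(p,134.5),m.sum(),r[m].std())
# rectified rack at z=59, 4 px/mm.. 3px/mm
# map world (x,y) z=50 -> image
import itertools
w=[(600,-330),(600,-510),(460,-510),(460,-330)]
src=np.float32([proj(T,(x,y,57)) for x,y in w]);dst=np.float32([[0,0],[720,0],[720,560],[0,560]])
o=cv2.warpPerspective(T['color'],cv2.getPerspectiveTransform(src,dst),(720,560),flags=cv2.INTER_CUBIC)[:,:,::-1]
cv2.imwrite('pics/rack.png',np.clip(o*1.2,0,255).astype(np.uint8))
E
```

```text
base [618.3 196.2  10. ]
base [629.2  87.7  10. ]
base [539.9  79.6  10. ]
base [530.1 184.7  10. ]
dup [466.4  53.3  60. ] [ 499.3 -323.9   60. ] [730.3  57.8 100. ] fan [ -55.5  380.2 -800. ] tape [692.4  87.8  19. ]
plate slope [-1.15035527e-01  5.85521198e+02] x at 134.5 570.0489195929716 17 0.4718297045166709
```

View pics/rack.png

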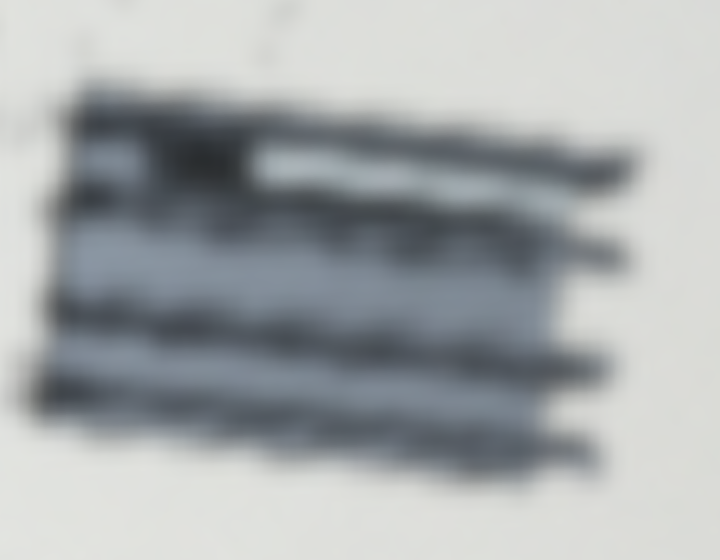

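Emit:
play_rows(increments=[3, 3, 4, 0.1, 7, 6, 8, 0.2, 11, 9, 11, 0.3, 14, 12, 13, 0.4, 14, 17, 13, 0.5, 14, 22, 13, 0.6, 14, 27, 13, 0.7, 14, 32, 13, 0.8, 14, 37, 13, 0.9, 14, 42, 13, 1.0, 14, 47, 13, 1.1, 14, 52, 13, 1.23], gripper=-1)

```text
time_s: 4.2
ee_pos: [406.4, -43.7, 321.9]
orientation: [[-0.103, 0.995, 0.001], [0.995, 0.103, -0.0], [-0.001, 0.001, -1.0]]
force: [0.9, -0.4, 0.4]
gripper_width: 85.4
grip_force: 0.0
```

Emit:
play_rows(increments=[0, 5, 0, 0, 0, 10, 0, 0, 3, 14, 0, 0, 7, 17, 0, 0, 11, 18, -2, 0, 15, 18, -5, 0, 16, 18, -7, 0, 16, 18, -7, 0, 16, 18, -7, 0, 16, 18, -7, 0])

```text
time_s: 5.45
ee_pos: [566.5, 135.0, 253.4]
orientation: [[-0.1, 0.995, 0.003], [0.995, 0.1, -0.0], [-0.0, 0.003, -1.0]]
force: [0.4, 0.1, 0.1]
gripper_width: 85.5
grip_force: 0.0
```

```bash
python3 - <<'E'
from h import *
s=state();print(s['time_s'],np.round(s['ee_pos'],1),np.round(s['orientation'],3).tolist(),np.round(s['joints'],2),np.round(s['force'],1))
E
```

```text
5.45 [566.5 135.  253.4] [[-0.1, 0.995, 0.003], [0.995, 0.1, -0.0], [-0.0, 0.003, -1.0]] [ 0.22  0.38 -0.72  1.59  0.26  1.27 -0.44] [0.4 0.1 0.1]
```

Emit:
play_rows(increments=[0.1, 0, -3, 0, 0.1, 0, -6, 0, 0.1, 0, -9, 0, 0.1, 0, -11, 0, 0.1, 0, -13, 0, 0.1, 0, -14, 0, 0.1, 0, -14.7, 0, 0.1, 0, -14.7, 0])

```text
time_s: 6.45
ee_pos: [567.7, 134.8, 104.6]
orientation: [[-0.1, 0.995, -0.0], [0.995, 0.1, -0.0], [-0.0, -0.0, -1.0]]
force: [-0.1, 0.0, 0.1]
gripper_width: 85.3
grip_force: 0.0
```

```bash
python3 - <<'E'
from h import *
S=cam('side');T=cam('top')
a=cv2.resize(S['color'][150:350,200:330,::-1],None,fx=3,fy=3,interpolation=cv2.INTER_CUBIC)
b=cv2.resize(T['color'][190:270,180:270,::-1],None,fx=4,fy=4,interpolation=cv2.INTER_CUBIC)
o=np.zeros((600,760,3),np.uint8);o[:600,:390]=a;o[:320,395:755]=b
cv2.imwrite('pics/g1.png',np.clip(o*1.2,0,255).astype(np.uint8))
E
```

```text
(no output)
```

View pics/g1.png

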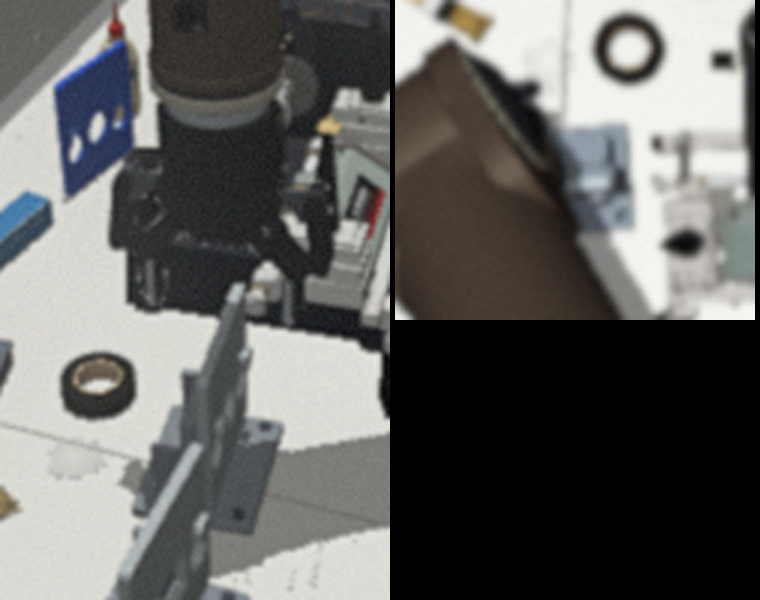

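```bash
python3 - <<'E'
from h import *
import pickle
D=pickle.load(open('d1.pkl','rb'));S,T=D['side'],D['top']
s=state()
for P in [s['ee_pos'],(568,135,140),(568,135,0),(563,189,140),(618.3,196.2,10),(530,185,10),(539.9,79.6,10)]: 
    p=proj(S,P); print(P,p.round(1),((p-[200,150])*3).round(0), proj(T,P).round(1))
E
```

```text
[568.01871066 134.91219945 105.14858034] [274.1 271.3] [222. 364.] [218.7 237.3]
(568, 135, 140) [273.7 258.5] [221. 326.] [216.8 236.8]
(568, 135, 0) [275.  306.7] [225. 470.] [223.6 238.7]
(563, 189, 140) [266.5 276. ] [200. 378.] [199.  238.1]
(618.3, 196.2, 10) [243.1 317.6] [129. 503.] [205.7 223.3]
(530, 185, 10) [283.6 324.3] [251. 523.] [207.9 249.5]
(539.9, 79.6, 10) [294.6 289.8] [284. 419.] [239.2 247.2]
```

```bash
python3 - <<'E'
from h import *
import pickle
D=pickle.load(open('d1.pkl','rb'));S,T=D['side'],D['top']
s=state();R=np.array(s['orientation']);p=np.array(s['ee_pos'])
for w in(43,57,-43,-57):
  for z in (-13,-35,-73): print(w,z,((proj(S,p+R@[0,w,z])-[200,150])*3).round(0))
E
```

```text
43 -13 [163. 340.]
43 -35 [161. 316.]
43 -73 [159. 273.]
57 -13 [144. 337.]
57 -35 [142. 313.]
57 -73 [139. 270.]
-43 -13 [282. 359.]
-43 -35 [283. 335.]
-43 -73 [283. 291.]
-57 -13 [302. 362.]
-57 -35 [303. 338.]
-57 -73 [304. 294.]
```

```bash
python3 - <<'E'
from h import *
import pickle
D=pickle.load(open('d0.pkl','rb'));S,T=D['side'],D['top']
p=np.array([266.4,-564.8,190.8]);R=np.array([[.904,.4267,0],[.4267,-.904,0],[0,0,-1]])
for w in(43,-43,0):
  for z in (-13,-73,0): print(w,z,proj(S,p+R@[0,w,z]).round(0),proj(T,p+R@[0,w,z]).round(0))
a=cv2.resize(S['color'][40:130,420:500,::-1],None,fx=4,fy=4,interpolation=cv2.INTER_CUBIC)
i=cam('side');print(state()['time_s'])
b=cv2.resize(i['color'][150:290,220:310,::-1],None,fx=4,fy=4,interpolation=cv2.INTER_CUBIC)
o=np.zeros((560,700,3),np.uint8);o[:360,:320]=a;o[:,330:690]=b
cv2.imwrite('pics/g2.png',np.clip(o*1.6,0,255).astype(np.uint8))
E
```

```text
43 -13 [440. 117.] [473. 342.]
43 -73 [444.  98.] [485. 348.]
43 0 [439. 121.] [471. 341.]
-43 -13 [452. 128.] [446. 356.]
-43 -73 [457. 108.] [456. 362.]
-43 0 [451. 132.] [444. 354.]
0 -13 [446. 122.] [460. 349.]
0 -73 [450. 103.] [470. 355.]
0 0 [445. 126.] [458. 348.]
6.6
```

View pics/g2.png

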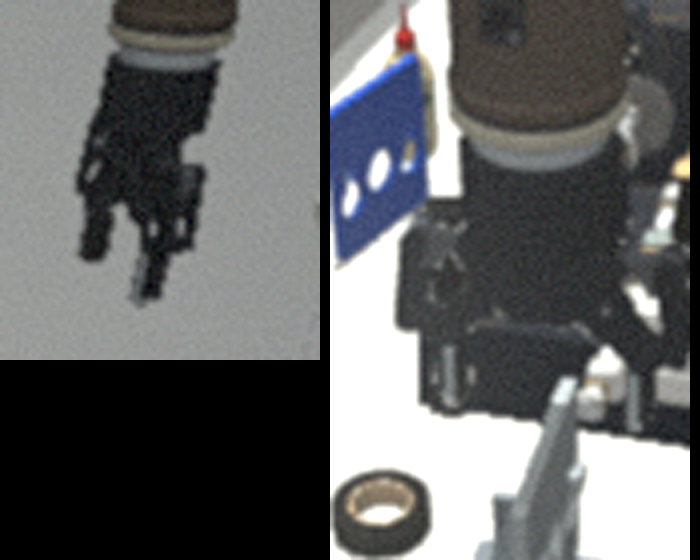

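Emit:
play_rows(increments=[0, 0, 0, 0, 0, 0, 0, 0, 0, 0, 0, 0, 0, 0, 0, 0, 0, 0, 0, 0, 0, 0, 0, 0, 0, 0, 0, 0, 0, 0, 0, 0], gripper=1, grip_force=20)

```text
time_s: 7.6
ee_pos: [567.6, 134.8, 104.6]
orientation: [[-0.1, 0.995, 0.0], [0.995, 0.1, -0.0], [-0.0, 0.0, -1.0]]
force: [-0.2, -0.0, 0.6]
gripper_width: -0.3
grip_force: 0.0
```

```bash
python3 - <<'E'
from h import *
i=cam('side');s=state();p=np.array(s['ee_pos']);print(p,s['gripper_width'],s['grip_force'],np.round(s['force'],1))
print((proj(i,p)-[220,150])*4,(proj(i,p+[0,0,36])-[220,150])*4)
for u,v,y in((250,251,139),(296,257,131)):
    c,d=ray(i,u,v);print((c+d*(y-c[1])/d[1]).round(1))
b=cv2.resize(i['color'][150:300,220:320,::-1],None,fx=4,fy=4,interpolation=cv2.INTER_CUBIC)
cv2.imwrite('pics/g3.png',np.clip(b*1.6,0,255).astype(np.uint8))
E
```

```text
[567.64440213 134.70204292 104.56085005] 0.11179852729650204 0.0 [ 0.5  0.1 -0.5]
[217.05354359 485.83756198] [215.68805726 433.08502363]
[618.7 139.  149.6]
[521.3 131.  153.5]
```

View pics/g3.png

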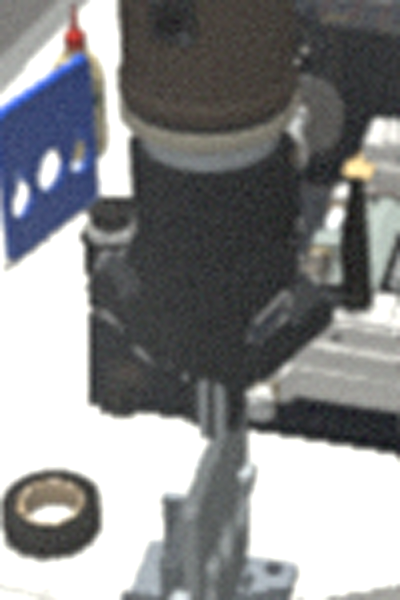

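Emit:
play_rows(increments=[0, 0, 0.5, 0, 0, 0, 0.5, 0, 0, 0, 0.5, 0, 0, 0, 0.5, 0, 0, 0, 0.5, 0, 0, 0, 0.5, 0, 0, 0, -1, 0, 0, 0, -2.5, 0, 0, 0, -3.7, 0, 0, 0, -3.7, 0], gripper=-1)

```text
time_s: 8.9
ee_pos: [566.7, 134.5, 66.0]
orientation: [[-0.1, 0.995, -0.003], [0.995, 0.1, -0.0], [-0.0, -0.003, -1.0]]
force: [-0.3, -0.5, 0.9]
gripper_width: 85.4
grip_force: 0.0
```

Emit:
play_rows(increments=[0, 0, 0, 0, 0, 0, 0, 0, 0, 0, 0, 0, 0, 0, 0, 0, 0, 0, 0, 0, 0, 0, 0, 0, 0, 0, 0, 0, 0, 0, 0, 0], gripper=1, grip_force=60)

```text
time_s: 9.9
ee_pos: [567.9, 134.8, 67.9]
orientation: [[-0.1, 0.995, 0.001], [0.995, 0.1, 0.0], [0.0, 0.001, -1.0]]
force: [0.0, -0.5, 4.0]
gripper_width: 7.1
grip_force: 60.9
```

```bash
python3 - <<'E'
from h import *
i=cam('side');s=state();p=np.array(s['ee_pos']);print(p,s['gripper_width'],s['grip_force'],np.round(s['force'],1),np.round(s['moment'],2))
j=cam('top')
b=cv2.resize(i['color'][180:320,220:310,::-1],None,fx=4,fy=4,interpolation=cv2.INTER_CUBIC)
c=cv2.resize(j['color'][190:270,180:270,::-1],None,fx=4,fy=4,interpolation=cv2.INTER_CUBIC)
o=np.zeros((560,730,3),np.uint8);o[:,:360]=b;o[:320,365:725]=c
cv2.imwrite('pics/g4.png',np.clip(o*1.5,0,255).astype(np.uint8))
E
```

```text
[567.92833045 134.76272491  67.86520348] 7.086939288864837 60.959436893463135 [ 0.5 -0.8  3.5] [-0.13  0.    0.02]
```

View pics/g4.png

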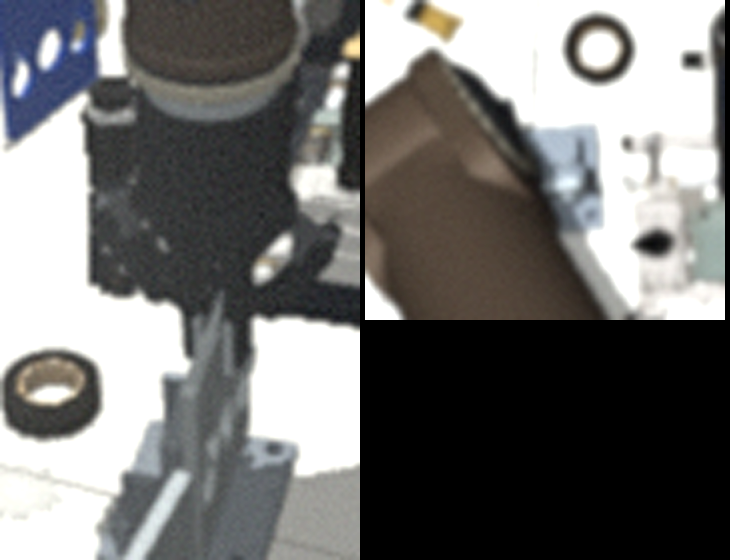

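Emit:
play_rows(increments=[0, 0, 0.5, 0, 0, 0, 1.0, 0, 0, 0, 1.5, 0, 0, 0, 2.0, 0, 0, 0, 2.4, 0, 0, 0, 2.6, 0, 0, 0, 2.6, 0, 0, 0, 2.6, 0])

```text
time_s: 11.0
ee_pos: [567.5, 134.7, 93.4]
orientation: [[-0.1, 0.995, -0.0], [0.995, 0.1, -0.0], [-0.0, -0.0, -1.0]]
force: [-0.3, 0.6, -3.0]
gripper_width: 7.2
grip_force: 60.0
```

```bash
python3 - <<'E'
from h import *
i=cam('side');s=state();p=np.array(s['ee_pos']);print(s['time_s'],p,s['gripper_width'],s['grip_force'],np.round(s['force'],1),np.round(s['moment'],2))
# plate's near upper corner: predicted pixels before/after lift and luminance difference along the column
import pickle
S=pickle.load(open('d1.pkl','rb'))['side']
for z in(140,166): print(z,proj(i,(562.5,189,z)).round(1))
g=lambda im:cv2.cvtColor(im.astype(np.uint8),cv2.COLOR_RGB2GRAY)
for r in range(258,284,2): print(r,g(S['color'])[r,262:272],g(i['color'])[r,262:272])
E
```

```text
11.05 [567.50526404 134.6650989   93.39304957] 7.201586824076412 59.995189905166626 [ 0.2  0.7 -3. ] [-0.02  0.03  0.04]
140 [266.8 276. ]
166 [266.4 265.9]
258 [171 171 171 171 171 172 172 172 174 171] [182 180 176 135  67  44  68  86  88  85]
260 [171 171 172 171 170 171 171 172 172 163] [184 183 182 169 131 101  90  86  89  75]
262 [171 171 172 170 172 172 172 171 163 147] [182 184 182 181 159 119  88  85  83  68]
264 [170 171 171 171 172 172 168 156 147 141] [180 186 180 158 113  87  87  87  74  62]
266 [171 171 171 171 172 170 162 147 139 140] [182 184 174 143 100  93  89  75  60  60]
268 [172 172 171 172 171 167 154 140 137 137] [183 182 163 115  93  94  89  70  61  59]
270 [172 172 173 172 171 163 148 140 137 120] [183 183 162  99  78  80  77  66  60  57]
272 [159 160 161 164 161 150 141 140 127  92] [171 169 155 107  79  76  73  63  59  59]
274 [ 95 102  99 110 128 138 141 133 105  67] [102 107 102  84  78  76  76  66  59  61]
276 [ 53  55  70 109 143 149 145 123  75  54] [56 62 63 71 80 78 72 69 60 61]
278 [ 53  59  80 104 115 119 112  87  60  55] [58 61 63 73 77 82 75 67 62 56]
280 [55 73 90 87 77 76 74 63 56 55] [55 64 71 79 82 81 74 67 63 61]
282 [ 71  99 106  90  73  73  71  64  58  56] [61 69 73 74 77 80 76 68 62 63]
```

Emit:
play_rows(increments=[-0.4, -0.04, 0, 0, -0.8, -0.08, 0, 0, -1.2, -0.12, 0, 0, -1.6, -0.16, 0, 0, -2.0, -0.2, 0, 0, -2.4, -0.24, 0, 0, -2.8, -0.28, 0, 0, -3.2, -0.32, 0, 0])

```text
time_s: 12.05
ee_pos: [535.4, 131.5, 93.6]
orientation: [[-0.1, 0.995, 0.0], [0.995, 0.1, 0.0], [0.0, 0.0, -1.0]]
force: [-0.4, -0.1, -2.6]
gripper_width: 7.3
grip_force: 59.9
```

Emit:
play_rows(increments=[-2, -0.2, 0, 0, -5, -0.5, 0, 0, -8, -0.8, 1, 0, -11, -1.2, 4, 0, -12.5, -1.2, 8, 0, -12.5, -1.2, 12, 0, -12.5, -1.2, 15.5, 0, -12.5, -1.2, 17, 0, -12.5, -4, 17, 0, -12.5, -8, 17, 0, -12.5, -12.5, 17, 0, -12.5, -17, 17, 0])

```text
time_s: 13.55
ee_pos: [410.0, -39.8, 262.7]
orientation: [[-0.1, 0.995, -0.001], [0.995, 0.1, -0.0], [0.0, -0.001, -1.0]]
force: [1.0, 0.2, -2.2]
gripper_width: 7.2
grip_force: 60.0
```

Emit:
play_rows(increments=[0, -5, 0, 0, 0, -10, 0, -0.03, 0, -15, 0, -0.06, 0, -20, 0, -0.09, 0, -25, 0, -0.12, 0, -30, 0, -0.15, 0, -34, 0, -0.18, 1, -36, 0, -0.21, 4, -37.5, 0, -0.21, 7, -37.5, 0, -0.21, 9, -37.5, 0, -0.21, 9, -37.5, 0, -0.21])

```text
time_s: 15.05
ee_pos: [501.7, -412.1, 261.3]
orientation: [[0.107, 0.994, -0.002], [0.994, -0.107, 0.002], [0.002, -0.002, -1.0]]
force: [-0.7, -0.2, -2.2]
gripper_width: 6.8
grip_force: 60.0
```

```bash
python3 - <<'E'
from h import *
s=state();p=np.array(s['ee_pos']);print(s['time_s'],p,np.round(s['orientation'],3).tolist(),s['gripper_width'],s['grip_force'],np.round(s['force'],1),np.round(s['moment'],2),np.round(s['joints'],2))
E
```

```text
15.05 [ 501.71107043 -412.14287852  261.31975551] [[0.107, 0.994, -0.002], [0.994, -0.107, 0.002], [0.002, -0.002, -1.0]] 6.8474587208456565 59.979127049446106 [-0.7 -0.2 -2.2] [-0.02 -0.   -0.  ] [ 0.83  0.43 -0.31  1.42  0.13  1.32  0.4 ]
```

```bash
python3 - <<'E'
from h import *
import pickle
T=pickle.load(open('d1.pkl','rb'))['top'];g=cv2.cvtColor(T['color'].astype(np.float32),cv2.COLOR_RGB2GRAY)
dx=np.arange(-48,85,3.)
P=np.zeros(len(dx))
for y in range(-460,-360,4):
    q=np.array([proj(T,(504-0+0.11*(y+411)+d,y,57)) for d in dx],np.float32)
    P+=cv2.remap(g,q[:,:1],q[:,1:],cv2.INTER_LINEAR)[:,0]/25
print([(int(d),int(v)) for d,v in zip(dx,P)])
ys=np.arange(-500,-325,4.)
for off,z in((-10.5,59),(10.5,59),(25,8),(0,8)):
    q=np.array([proj(T,(504+0.11*(y+411)+off,y,z)) for y in ys],np.float32)
    print(off,[(int(a),int(b)) for a,b in zip(ys,cv2.remap(g,q[:,:1],q[:,1:],cv2.INTER_LINEAR)[:,0])])
E
```

```text
[(-48, 186), (-45, 186), (-42, 186), (-39, 186), (-36, 185), (-33, 185), (-30, 185), (-27, 184), (-24, 176), (-21, 157), (-18, 128), (-15, 101), (-12, 84), (-9, 81), (-6, 90), (-3, 104), (0, 110), (3, 103), (6, 85), (9, 72), (12, 75), (15, 89), (18, 103), (21, 112), (24, 115), (27, 114), (30, 107), (33, 94), (36, 81), (39, 73), (42, 66), (45, 67), (48, 82), (51, 102), (54, 108), (57, 95), (60, 80), (63, 85), (66, 113), (69, 147), (72, 171), (75, 181), (78, 184), (81, 184), (84, 184)]
-10.5 [(-500, 182), (-496, 182), (-492, 182), (-488, 182), (-484, 176), (-480, 153), (-476, 121), (-472, 109), (-468, 103), (-464, 93), (-460, 83), (-456, 81), (-452, 80), (-448, 77), (-444, 78), (-440, 79), (-436, 79), (-432, 82), (-428, 83), (-424, 81), (-420, 80), (-416, 79), (-412, 79), (-408, 83), (-404, 82), (-400, 78), (-396, 76), (-392, 78), (-388, 80), (-384, 84), (-380, 83), (-376, 79), (-372, 80), (-368, 85), (-364, 89), (-360, 88), (-356, 80), (-352, 71), (-348, 67), (-344, 66), (-340, 85), (-336, 128), (-332, 161), (-328, 179)]
10.5 [(-500, 182), (-496, 182), (-492, 182), (-488, 178), (-484,
[... 931 characters left out ...]
4, 121), (-360, 117), (-356, 122), (-352, 161), (-348, 183), (-344, 187), (-340, 187), (-336, 185), (-332, 173), (-328, 146)]
0 [(-500, 181), (-496, 177), (-492, 173), (-488, 166), (-484, 146), (-480, 119), (-476, 107), (-472, 107), (-468, 109), (-464, 109), (-460, 109), (-456, 108), (-452, 109), (-448, 110), (-444, 111), (-440, 111), (-436, 110), (-432, 108), (-428, 106), (-424, 108), (-420, 109), (-416, 111), (-412, 111), (-408, 110), (-404, 110), (-400, 110), (-396, 111), (-392, 113), (-388, 112), (-384, 111), (-380, 111), (-376, 112), (-372, 113), (-368, 113), (-364, 110), (-360, 106), (-356, 106), (-352, 124), (-348, 154), (-344, 173), (-340, 184), (-336, 188), (-332, 188), (-328, 187)]
```

Emit:
play_rows(increments=[0.3, 0, -3, 0, 0.3, 0, -6, 0, 0.3, 0, -9, 0, 0.3, 0, -11.5, 0, 0.3, 0, -13.5, 0, 0.3, 0, -14.5, 0, 0.3, 0, -15, 0, 0.3, 0, -15, 0, 0.3, 0, -15, 0])

```text
time_s: 16.18
ee_pos: [504.0, -413.8, 114.5]
orientation: [[0.11, 0.994, 0.001], [0.994, -0.11, -0.001], [-0.001, 0.001, -1.0]]
force: [-0.8, -0.1, -2.7]
gripper_width: 7.1
grip_force: 59.9
```

Emit:
play_rows(increments=[0, 0, -0.5, 0, 0, 0, -1, 0, 0, 0, -1.5, 0, 0, 0, -2, 0, 0, 0, -2.5, 0, 0, 0, -2.5, 0])

```text
time_s: 16.92
ee_pos: [503.6, -413.3, 88.1]
orientation: [[0.11, 0.994, -0.0], [0.994, -0.11, 0.0], [0.0, -0.0, -1.0]]
force: [-0.2, -0.3, -2.9]
gripper_width: 7.2
grip_force: 60.0
```

Emit:
play_rows(increments=[0, 0, -0.5, 0, 0, 0, -1, 0, 0, 0, -1.5, 0, 0, 0, -2, 0, 0, 0, -2.3, 0, 0, 0, -2.3, 0])

```text
time_s: 17.68
ee_pos: [503.6, -413.3, 65.3]
orientation: [[0.11, 0.994, -0.0], [0.994, -0.11, 0.0], [0.0, -0.0, -1.0]]
force: [-0.3, -0.2, -3.5]
gripper_width: 6.8
grip_force: 60.0
```

Emit:
play_rows(increments=[0, 0, -0.2, 0, 0, 0, -0.4, 0, 0, 0, -0.4, 0])

```text
time_s: 18.05
ee_pos: [503.6, -413.4, 61.4]
orientation: [[0.11, 0.994, -0.0], [0.994, -0.11, 0.0], [0.0, -0.0, -1.0]]
force: [-0.4, -0.5, -3.0]
gripper_width: 7.2
grip_force: 60.0
```

Emit:
play_rows(increments=[0, 0, -0.1, 0, 0, 0, -0.2, 0, 0, 0, -0.2, 0])

```text
time_s: 18.42
ee_pos: [504.1, -413.6, 61.1]
orientation: [[0.11, 0.994, 0.001], [0.994, -0.11, -0.001], [-0.001, 0.001, -1.0]]
force: [-2.6, 1.2, 6.6]
gripper_width: 7.2
grip_force: 61.6
```

Emit:
play_rows(increments=[0, 0, 0.1, 0, 0, 0, 0.1, 0, 0, 0, 0.1, 0, 0, 0, 0.1, 0, 0, 0, 0.1, 0, 0, 0, 0.1, 0, 0, 0, 0.1, 0, 0, 0, 0.1, 0], gripper=-1)

```text
time_s: 19.42
ee_pos: [503.7, -413.4, 60.6]
orientation: [[0.11, 0.994, 0.0], [0.994, -0.11, 0.0], [0.0, 0.0, -1.0]]
force: [0.1, -1.2, 0.1]
gripper_width: 85.7
grip_force: 0.0
```

Emit:
play_rows(increments=[0, 0, 1, 0, 0, 0, 3, 0, 0, 0, 6, 0, 0, 0, 10, 0, 0, 0, 14, 0, 0, 0, 18, 0, -4, 0, 20, 0, -9, 0, 20, 0, -13, 0, 20, 0, -13, 0, 20, 0, -13, 0, 20, 0])

```text
time_s: 20.8
ee_pos: [374.5, -413.5, 262.1]
orientation: [[0.11, 0.994, 0.002], [0.994, -0.11, -0.001], [-0.001, 0.002, -1.0]]
force: [0.6, 0.5, 0.7]
gripper_width: 85.2
grip_force: 0.0
```

```bash
python3 - <<'E'
from h import *
import pickle
T0=pickle.load(open('d1.pkl','rb'))['top']
T=cam('top');s=state();print(s['time_s'],s['gripper_width'],np.round(s['ee_pos'],1))
gr=lambda im:cv2.cvtColor(im.astype(np.float32),cv2.COLOR_RGB2GRAY)
# top edge of the plate at z=133 (home): rows across slot, before and after
dx=np.arange(-18,19,3.)
for y in range(-490,-330,8):
    q=np.array([proj(T,(503.8+0.11*(y+413)+d,y,133)) for d in dx],np.float32)
    a,b=[cv2.remap(gr(t['color']),q[:,:1],q[:,1:],cv2.INTER_LINEAR)[:,0].astype(int) for t in(T0,T)]
    print(y,a,b)
E
```

```text
20.85 85.03382133225668 [ 374.9 -413.2  261.6]
-490 [181 181 181 181 181 182 181 180 180 181 181 181 181] [186 186 187 186 187 187 186 186 186 186 187 187 186]
-482 [182 182 181 181 181 181 182 182 182 182 181 181 181] [187 186 186 186 187 187 187 187 186 187 187 186 186]
-474 [182 182 182 182 182 182 182 182 182 182 182 182 182] [188 187 188 187 187 187 188 187 187 188 188 188 187]
-466 [182 182 182 182 182 182 182 182 182 182 182 181 182] [187 188 188 187 185 183 178 178 181 184 186 186 187]
-458 [180 176 174 175 179 181 181 175 164 154 157 169 178] [185 181 178 178 174 168 164 162 159 155 161 175 183]
-450 [166 142 118 122 150 171 169 143 107  95 119 152 171] [171 146 121 120 139 157 158 143 113 103 125 157 178]
-442 [160 129 100 103 128 139 127 103  80  77  98 120 131] [165 132 100  98 119 142 153 143 112  91 102 124 136]
-434 [120  92  82  86  98 106 101  87  74  77  91 102 109] [124  96  85  88 104 128 144 136 110  93  96 106 113]
-426 [103  84  78  81  96 109 106  89  71  71  83  98 108] [105  88  80  80 100 133 150 138 110  88  88 102 112]
-418 [114  90  78  84  99 108 106  9
[... 506 characters left out ...]
8 108  87  88 102 113]
-378 [120  96  77  77  96 110 110  93  73  68  84 102 113] [125 100  78  70  91 132 153 144 112  85  89 106 118]
-370 [131  96  79  82  96 108 110  98  80  76  89 104 113] [136  99  80  78  96 128 149 141 110  89  94 109 118]
-362 [128 105  87  82  94 109 111  96  75  69  80  97 111] [132 108  88  78  89 118 137 128  99  79  84 101 115]
-354 [139 105  80  78  96 111 110  90  67  66  85 106 116] [143 109  82  68  64  65  64  60  58  67  87 111 120]
-346 [136 107  91  87  97 110 113 102  82  75  85 101 113] [140 111  90  72  54  44  44  48  56  69  87 104 117]
-338 [127 103  84  78  92 109 112  98  77  69  82 102 115] [131 107  85  66  53  47  48  52  57  65  84 105 119]
```

```bash
python3 -c "
from workcell import *
print(sign_off())"
```

```text
the job is handed in; nothing more can be done
None
```

The round-window template is off its hanger and standing upright in the rack's empty slot, released. My last camera check put its top edge within about 1 mm of the slot centre line and about midway along. The job was handed in at about 21 s, and sign-off returned no verdict. I identified the round-window template from how light fell inside the two windows, not from a clear view of its shape. I did not re-check the square template, padlock or tape roll after the move.

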